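# Light the blue stone and take its picture

### The arm

A 6-joint arm with a two-finger parallel gripper is mounted at the origin on the work surface. World frame = base frame: x ahead of the robot, y to its left, z up, the work surface at z = 0. Lengths are in m, angles in rad, forces in N, time in s.
With the tool pointing down it reaches from about 0.3 to 0.875 m from the base axis. Payload 6.4 kg.
Tool frame: the origin (TCP) lies midway between the tips of the shut fingers; the grasp point (between the pads) lies 19 mm behind it; x points along the fingers, y is the direction in which the jaws open and shut, and the axes are right-handed (so a half turn about x gives the same grasp; the last joint's range is limited). The gripper opens to 85 mm and grips with 20 to 120 N. Pads are 22 mm wide; open, the fingers measure 114 mm over their backs; the gripper's body (76 mm by 85 mm) begins 54 mm behind the grasp point. The pads swing forward as they close: fully open they stand 13 mm farther back than shut.
Start: joints at [-0.206, 0.181, 1.607, -0, 1.354, -0.206], TCP at [0.575, 0, 0.194] pointing down, gripper open.
Joint ranges: [-2.99, 2.99], [-0.89, 2.07], [0.3, 2.58], [-1.14, 4.28], [0, 2.63], [-3.12, 3.12]. Speed limits (rad/s): [2.57, 2.57, 3.01, 3.14, 3.14, 3.14].

### API

Orientations are given as a unit quaternion [w, x, y, z].
In Python, from bench import ctrl gives the robot as it stands.
- The arm moves only by the tool servo_tool, never from a script. Its argument "targets" is a list of rows, each a list of 7 numbers: the turn, a rotation vector about the tool's x, y, z in rad, then the shift along the tool's x, y, z in mm, then the opening, from -1 (shut) to 1 (fully open). A call has exactly 8 rows; each row is the pose to reach, as a shift and turn from the pose measured when the call began, along the tool's axes at that moment; what a row does not reach only later rows make up. A row lasts 1/8 s, in which the tool goes at most 62.5 mm and 10.7 degrees, less where a joint would pass 70% of its speed; a pose out of reach is approached as far as the arm can. A call with a gripper value outside its range is refused whole. The fingers move at their own pace and stop on an object; the grip force is fixed at half the most. Time passes only in rows, so rows that repeat a pose let the fingers close, or fill a call up. It gives the time, the measured TCP pose, the force and the opening at its end, in the units of the state.
- ctrl.get_obs(): the state, without advancing time (a new reading comes with each control period).
- ctrl.camera(name): name is "scene" or "side" or "wrist"; returns a dict with "pixels" (400x640x3 uint8, blue, green, red), "intrinsics" (3x3 intrinsics, pixels), "R" (3x3) and "t" (3): a world point X has camera coordinates R X + t; the wrist camera has in their place "tool_from_camera" (4x4, takes a point from camera to tool coordinates, whose origin is the TCP and whose axes are the tool frame's). Camera axes: x right, y down, z forward; pixel columns grow to the right and rows downward; lengths in m; the calibration is good to about 2 mm. The wrist camera is an equidistant fisheye: a pixel r from the principal point sees the ray r / f radians off the axis. A picture is of the moment at which its call begins: read the wrist's pose just before it. There is no depth.
- ctrl.hand_in(): hands the job in, once; it reports no verdict.
The state is a dict: "time_s": time; "q": joint angles; "dq": joint speeds; "joint_efforts": joint torques, N m; "eef_pos": TCP position; "eef_rot": TCP orientation; "wrist_force": force on the tool from outside, world axes, zero at the start; "torque": the same for the moment, N m; "opening": opening from 0.0 (shut) to 1.0 (fully open).
Only numpy, scipy, OpenCV 4.12 (cv2) and the standard library are available. Lean on these libraries where they do the work, as an engineer would, in place of code of your own. Each camera call takes 0.05 s, during which the arm holds its last target.

### The job

Switch on the light under the blue stone: press lightly down on top of the stone with the fingertips until its pad has gone most of the way down, then let it rise again, leaving the stone lying on its pad. Then press the white shutter button on the camera remote right down to take the picture, and withdraw clear of everything. Do not lift or shift the blue stone, and leave the other stones, the red button, the bottle and the magnifier untouched.

Things in the scene. Friction and masses are not known exactly. Their poses are not given: they have to be found in the camera images.
- stone_blue: the blue polished oval stone with pale veins, loose on its plinth: 60 x 42 mm, 20 mm high, domed, nearly flat within 10 mm of the top's middle; about 75 g. Origin: centre of its flat underside; z up, x along its 60 mm length. It starts within 6 mm of its plinth's axis
- stone_rust: a like stone, rust brown, on its own plinth (leave alone); same sizes and axes
- stone_green: a like stone, green, on its own plinth (leave alone); same sizes and axes
- centre_blue (a point): fixed point on the axis of the plinth under the blue stone, 45 mm above the table, which is the height of the pad's top (the underside of the stone) when not pressed. The plinth is a round black push light fixed to the table, 90 mm across, its black rim 31 mm high, with a round cream pad 76 mm across on top that carries the stone
- pad_blue (a joint): how far the cream pad under the blue stone is pressed down (m): 0 up, 0.010 at the bottom stop; the light switches at 0.005. A spring brings it back up. Pushing on the stone it takes about 1.3 N to start, 3.3 N at 5 mm, 5.3 N at the stop
- plinth_blue: the fixed plinth under the blue stone; origin at the centre of its underside on the table, z up
- centre_rust (a point): fixed point on the axis of the plinth under the rust stone, 45 mm above the table, which is the height of the pad's top (the underside of the stone) when not pressed. The plinth is a round black push light fixed to the table, 90 mm across, its black rim 31 mm high, with a round cream pad 76 mm across on top that carries the stone
- pad_rust (a joint): how far the cream pad under the rust stone is pressed down (m): 0 up, 0.010 at the bottom stop; the light switches at 0.005. A spring brings it back up. Pushing on the stone it takes about 1.3 N to start, 3.3 N at 5 mm, 5.3 N at the stop
- plinth_rust: the fixed plinth under the rust stone; origin at the centre of its underside on the table, z up
- centre_green (a point): fixed point on the axis of the plinth under the green stone, 45 mm above the table, which is the height of the pad's top (the underside of the stone) when not pressed. The plinth is a round black push light fixed to the table, 90 mm across, its black rim 31 mm high, with a round cream pad 76 mm across on top that carries the stone
- pad_green (a joint): how far the cream pad under the green stone is pressed down (m): 0 up, 0.010 at the bottom stop; the light switches at 0.005. A spring brings it back up. Pushing on the stone it takes about 1.3 N to start, 3.3 N at 5 mm, 5.3 N at the stop
- plinth_green: the fixed plinth under the green stone; origin at the centre of its underside on the table, z up
- remote: camera remote fixed flat on the table, dark grey box 70 (its x) x 130 (its y) x 24 mm high; origin at the centre of its underside. Two buttons stand on top, 68 mm apart
- shutter_top (a point): centre of the top face of the white round shutter button, 26 mm across, in a dark collar 42 mm across; on the remote's +y half, its top 46 mm above the table (22 mm above the remote's top face); pressed straight down
- shutter (a joint): how far the white shutter button is pressed (m): 0 up, 0.006 fully down, fires at 0.004. Sprung: 1.5 N to start, about 5 N fully down
- power_top (a point): centre of the top face of the red power button (leave alone), same size, on the remote's -y half
- power (a joint): how far the red power button is pressed (m), 0 up, 0.006 down
- bottle: small amber bottle with a black cap, 34 mm across, 85 mm high, loose (leave alone); origin at the centre of its underside
- loupe: small round magnifier, dark steel with a brass band, 37 mm across, 28 mm high, standing loose on the table (leave alone); origin at the centre of its underside
Not all that is in view belongs to the job. There is more than one size of the stone_blue; the job needs the smallest. Leave any purple look-alike of the remote alone.

How it is judged:
On the way, in this order (a step that is already met when the one before it is completed fails the run):
1. the blue stone is pressed by the fingers, its pad down at least 5 mm (value of joint pad_blue above 0.005 m and contact force between the fingers and stone_blue above 0.5 N), for 0.05 s.
2. the blue stone is let go and its pad has risen again (value of joint pad_blue below 0.0015 m and contact force between the fingers and stone_blue below 0.1 N), for 0.1 s.
3. the white shutter button is pressed by the fingers, at least 4 mm (value of joint shutter above 0.004 m and contact force between the fingers and shutter above 0.5 N), for 0.05 s.
At the end, for the whole second after the job is handed in: All three stones lie level (within 0.1 rad) and still on their risen pads (pads within 1.5 mm of up), within 15 mm of their plinths' centres; both buttons are up; the bottle and magnifier are within 8 mm of where they stood (horizontal distance between stone_blue and centre_blue below 0.015 m and z of stone_blue in the frame of plinth_blue between 0.043 and 0.049 m and angle between each of stone_blue, stone_rust, stone_green's own z axis and vertical below 0.1 rad and value of joint each of pad_blue, pad_rust, pad_green, shutter, power below 0.0015 m and linear speed of each of stone_blue, stone_rust, stone_green below 0.02 m/s and horizontal distance between stone_rust and centre_rust below 0.015 m and z of stone_rust in the frame of plinth_rust between 0.043 and 0.049 m and horizontal distance between stone_green and centre_green below 0.015 m and z of stone_green in the frame of plinth_green between 0.043 and 0.049 m and distance of each of bottle, loupe from where it was at the start of the episode below 0.008 m); the robot touches nothing.
It fails at once if the blue stone is pressed hard (over 20 N) (contact force between the fingers and stone_blue above 20 N).
It fails at once if the blue stone is lifted off its pad, tipped, or pushed more than 15 mm off its plinth's centre (z of stone_blue in the frame of plinth_blue above 0.053 m or angle between stone_blue's own z axis and vertical above 0.3 rad or horizontal distance between stone_blue and centre_blue above 0.015 m).
It fails at once if the red power button is touched or pressed (contact force between any of the arm, the fingers and power above 0.5 N or value of joint power above 0.0015 m).
It fails at once if the rust or green stone is touched or moved, or its pad pressed (contact force between any of the arm, the fingers and stone_rust above 0.5 N or distance of any of stone_rust, stone_green from where it was at the start of the episode above 0.006 m or value of joint any of pad_rust, pad_green above 0.002 m or contact force between any of the arm, the fingers and stone_green above 0.5 N).
It fails at once if the bottle or the magnifier is touched or moved (contact force between any of the arm, the fingers and bottle above 0.5 N or distance of any of bottle, loupe from where it was at the start of the episode above 0.008 m or contact force between any of the arm, the fingers and loupe above 0.5 N).
It also fails if it takes over 40 s, if anything falls off the work surface, if the arm or the gripper's body presses on something with over 40 N, if the wrist force passes 120 N, or if a joint passes its speed limit or range.

## Working session

There is one attempt and no reset: what is moved stays moved. The work goes in short steps, Python scripts to look and compute and a tool call to move; the robot and the scene stay as the last step left them, time stands still between calls to the robot, and variables do not carry over. Pictures are saved under pics/ and viewed, and the job is handed in when it is done.

Besides the shell and the picture viewer there is one more tool, called after "Call:" as name([rows], argument=value, ...), one row to a line, values as JSON. servo_tool: Moves the arm, as the interface text tells. Its arguments: {"type":"object","properties":{"targets":{"type":"array","items":{"type":"array","items":{"type":"number"}}}},"required":["targets"]}

```bash
mkdir -p pics; ls; python3 - <<'E'
from bench import ctrl
import cv2
o=ctrl.get_obs();print(o)
for n in("scene","side","wrist"):
    c=ctrl.camera(n);cv2.imwrite(f"pics/{n}0.png",c["pixels"])
    print(n,{k:v for k,v in c.items() if k!="pixels"})
E
```

```text
pics
{'time_s': 0.0, 'q': array([-2.06279560e-01,  1.81519054e-01,  1.60801541e+00,  7.05139557e-05,
        1.35378949e+00, -2.06294740e-01]), 'dq': array([ 0.00021807, -0.00120159, -0.0006373 ,  0.00068549, -0.00121793,
        0.00053052]), 'joint_efforts': array([ 3.41415571e-04, -4.44869328e+01, -3.51340663e+01, -2.51131587e-04,
        9.11703974e-03,  3.43231875e-05]), 'eef_pos': array([5.74390727e-01, 1.81804425e-04, 1.93192992e-01]), 'eef_rot': array([ 0.49947417,  0.49968521,  0.50052542, -0.50031445]), 'wrist_force': array([0.5763693 , 0.64134365, 0.08255284]), 'torque': array([-0.04206234, -0.02033268, -0.0163159 ]), 'opening': 0.9978242111527728}
scene {'intrinsics': array([[441.2601593 ,   0.        , 320.70055766],
       [  0.        , 441.2601593 , 196.55638059],
       [  0.        ,   0.        ,   1.        ]]), 'R': array([[ 0.3820049 ,  0.92415822, -0.00195965],
       [ 0.50073824, -0.20876367, -0.84004699],
       [-0.77674543,  0.31992079, -0.54251011]]), 't': array([-0.19062021, -0.21626548,  1.41024814])}
side {'intrinsics': array([[476.91181728,   0.      
[... 164 characters left out ...]
.01383536],
       [-0.10500572, -0.61869229, -0.77858439],
       [ 0.15198434,  0.76373152, -0.62738738]]), 't': array([-0.5348619 ,  0.08484935,  1.03217885])}
wrist {'intrinsics': array([[309.70691629,   0.        , 324.16377873],
       [  0.        , 309.70691629, 201.58676779],
       [  0.        ,   0.        ,   1.        ]]), 'tool_from_camera': array([[-6.80757797e-04, -3.11160887e-01,  9.50357006e-01,
        -1.79508286e-01],
       [ 9.99999766e-01, -2.79850290e-04,  6.24690689e-04,
         1.30984444e-04],
       [ 7.15783748e-05,  9.50357209e-01,  3.11161004e-01,
        -7.92708985e-02],
       [ 0.00000000e+00,  0.00000000e+00,  0.00000000e+00,
         1.00000000e+00]])}
```

View pics/scene0.png

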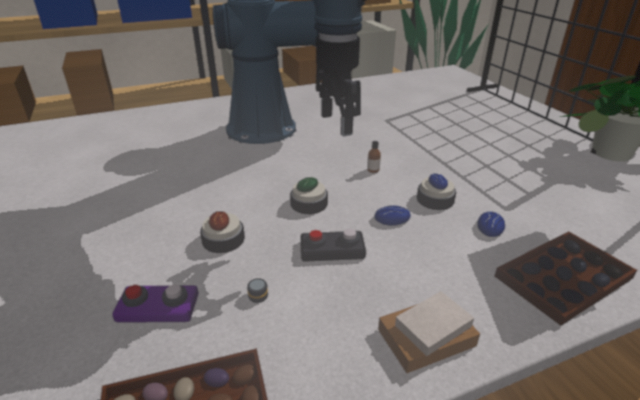

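View pics/side0.png

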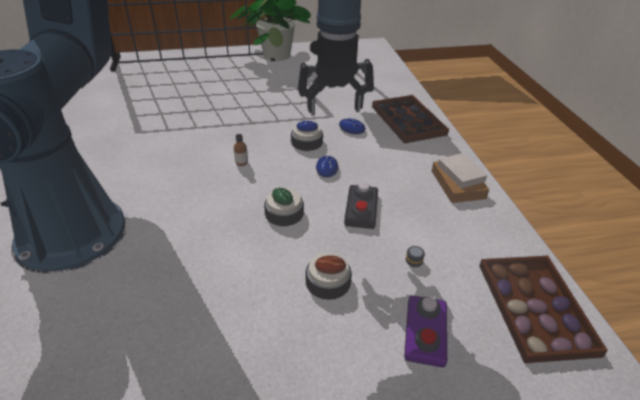

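View pics/wrist0.png

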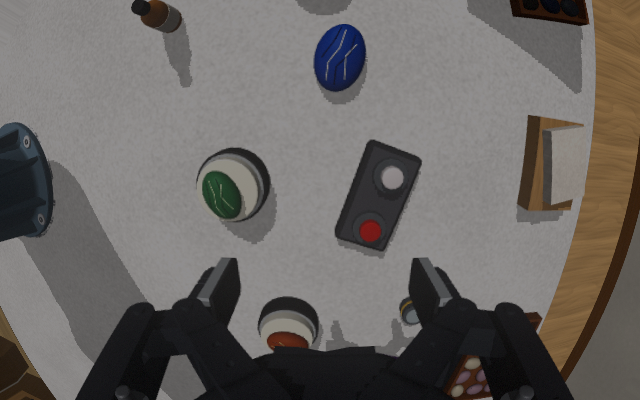

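Three blue stones are in view: one on a plinth (scene 437,183 / side 307,127), one loose at scene 392,215 (side 327,165), and one loose at scene 491,223 (side 352,125). Only the first sits on a plinth, and it looks the smallest. The dark grey remote is at scene 333,245, and the purple look-alike is at 156,302. I'll enlarge the pictures to confirm.

```bash
python3 - <<'E'
import cv2,numpy as np
a=cv2.imread("pics/scene0.png");b=cv2.imread("pics/side0.png")
f=lambda i,x,y,w,h,s:cv2.resize(i[y:y+h,x:x+w],None,fx=s,fy=s,interpolation=cv2.INTER_CUBIC)
cv2.imwrite("pics/c1.png",np.vstack([f(a,360,160,160,85,5)[:300*2],]))
cv2.imwrite("pics/c2.png",f(b,280,105,100,75,8))
cv2.imwrite("pics/c3.png",np.hstack([f(a,295,225,80,40,5),f(b,335,175,50,60,5)[:200]]) if 0 else f(a,295,220,80,50,10))
cv2.imwrite("pics/c4.png",f(b,335,175,60,60,10))
E
```

```text
(no output)
```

View pics/c1.png

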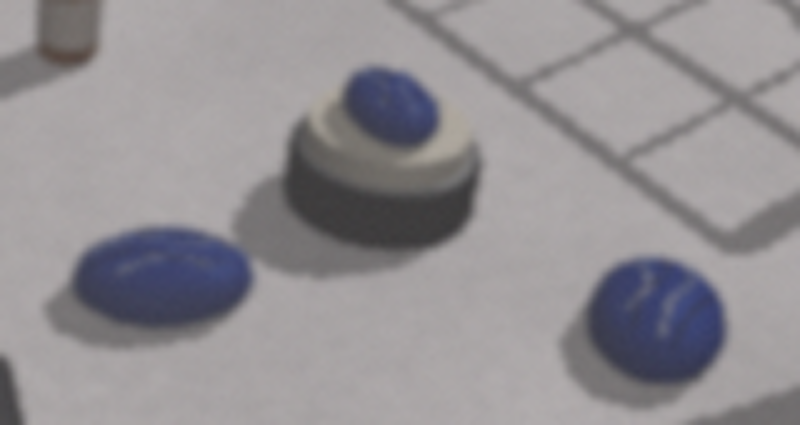

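View pics/c2.png

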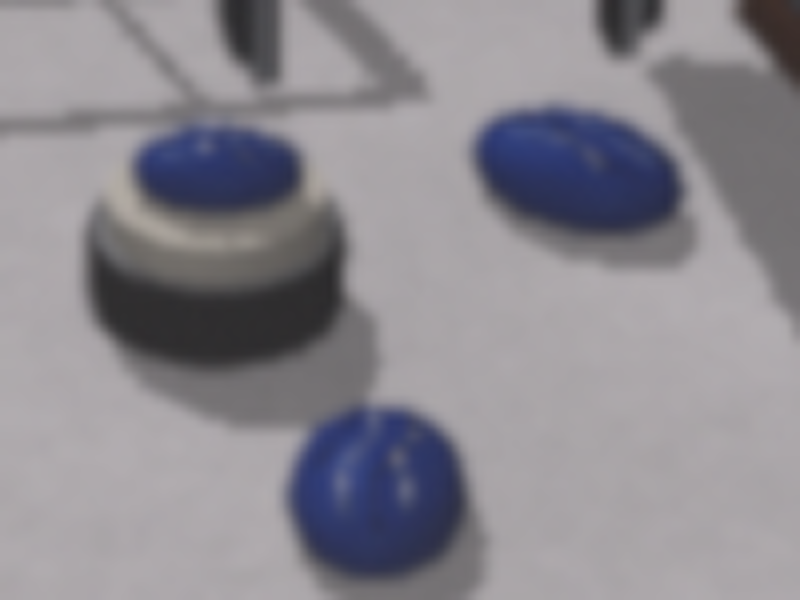

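View pics/c3.png

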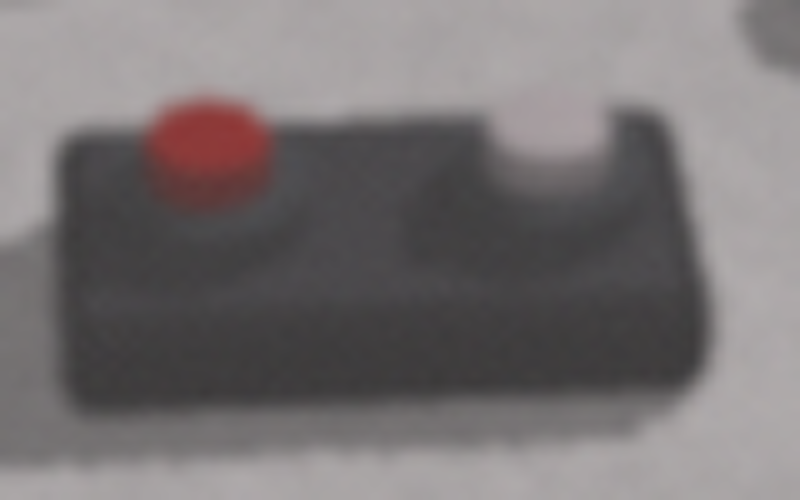

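View pics/c4.png

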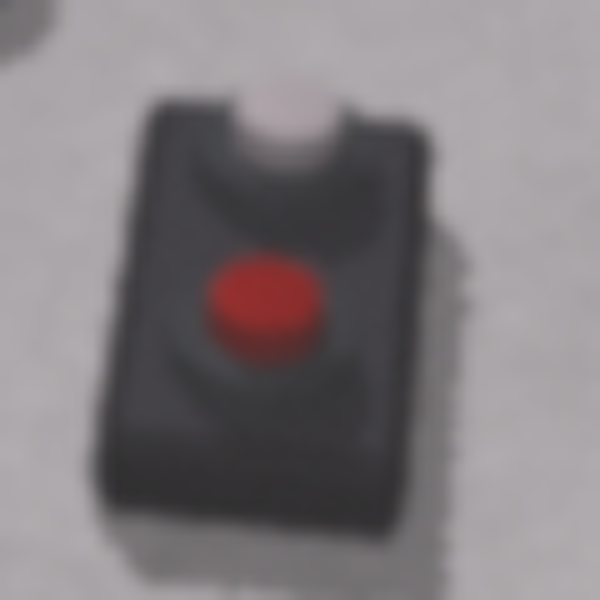

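```bash
cat > h.py <<'E'
import numpy as np,cv2
from bench import ctrl
from scipy.spatial.transform import Rotation as Ro
def cal(n):
    c=ctrl.camera(n);return c
def ray(c,u,v):
    K=c["intrinsics"];R=c["R"];d=R.T@np.linalg.inv(K)@[u,v,1];return -R.T@c["t"],d/np.linalg.norm(d)
def wray(c,o,u,v):
    K=c["intrinsics"];dx,dy=u-K[0,2],v-K[1,2];r=np.hypot(dx,dy);th=r/K[0,0]
    d=np.array([np.sin(th)*dx/r,np.sin(th)*dy/r,np.cos(th)]);T=c["tool_from_camera"]
    q=o["eef_rot"];R=Ro.from_quat([q[1],q[2],q[3],q[0]]).as_matrix()
    return R@T[:3,3]+o["eef_pos"],R@T[:3,:3]@d
def atz(r,z): return r[0]+r[1]*(z-r[0][2])/r[1][2]
def tri(*rs):
    A=0;b=0
    for o,d in rs:
        P=np.eye(3)-np.outer(d,d);A=A+P;b=b+P@o
    return np.linalg.solve(A,b)
E
python3 - <<'E'
from h import *
np.set_printoptions(precision=4,suppress=True)
o=ctrl.get_obs();q=o["eef_rot"];print(Ro.from_quat([q[1],q[2],q[3],q[0]]).as_matrix())
s,d,w=cal("scene"),cal("side"),cal("wrist")
P={"stone":((438.2,181.4),(307.1,125.6),None,.055),"shut":((350,231.8),(364,185.8),(392,177),.046),"red":((316.,233),(361.7,204),(370,231),.046),
"rust":((219.5,221),(330,264.5),None,.056),"green":((307.5,185),(283,196.5),(222,195),.056),"rimbase":((436.5,208),(306.5,150),None,0)}
for k,(a,b,c,z) in P.items():
    r=[ray(s,*a),ray(d,*b)]
    if c:r.append(wray(w,o,*c))
    print(k,"tri",tri(*r[:2]),"atz",*[atz(x,z)[:2] for x in r])
E
```

```text
[[-0.0013  1.      0.    ]
 [ 0.0003  0.     -1.    ]
 [-1.     -0.0013 -0.0003]]
stone tri [0.5622 0.2714 0.0525] atz [0.5656 0.2685] [0.5615 0.2674]
shut tri [0.6496 0.0005 0.0445] atz [0.65  0.001] [ 0.649  -0.0035] [0.6494 0.0009]
red tri [ 0.6275 -0.0636  0.0452] atz [ 0.6275 -0.0631] [ 0.6272 -0.0657] [ 0.6278 -0.0634]
rust tri [ 0.5212 -0.2333  0.0514] atz [ 0.5274 -0.2338] [ 0.5202 -0.2379]
green tri [ 0.4594 -0.0169  0.0517] atz [ 0.4651 -0.0186] [ 0.459  -0.0231] [ 0.4613 -0.0167]
rimbase tri [ 0.5609  0.2796 -0.0287] atz [0.5916 0.2548] [0.5539 0.2324]
```

Call:
servo_tool([
  [0,0,0,0,-2,-30,-1],
  [0,0,0,0,-4,-60,-1],
  [0,0,0,0,-6,-90,-1],
  [0,0,0,0,-8,-120,-1],
  [0,0,0,0,-10,-150,-1],
  [0,0,0,0,-10,-180,-1],
  [0,0,0,0,-10,-200,-1],
  [0,0,0,0,-10,-200,-1],
])

```text
time_s: 1.3
eef_pos: [0.5646, 0.201, 0.1937]
eef_rot: [0.5, 0.499, 0.501, -0.5]
wrist_force: [-0.4, -0.3, -0.2]
opening: 0.004
```

```bash
python3 - <<'E'
from h import *
o=ctrl.get_obs();print(o["eef_pos"],o["eef_rot"],o["opening"],o["wrist_force"]);c=cal("wrist");cv2.imwrite("pics/w1.png",c["pixels"])
E
```

```text
[0.56461354 0.20099086 0.19365848] [ 0.50030338  0.4992991   0.50067772 -0.49971867] 0.0035174282727752043 [-0.43481211 -0.28015958 -0.18456156]
```

View pics/w1.png

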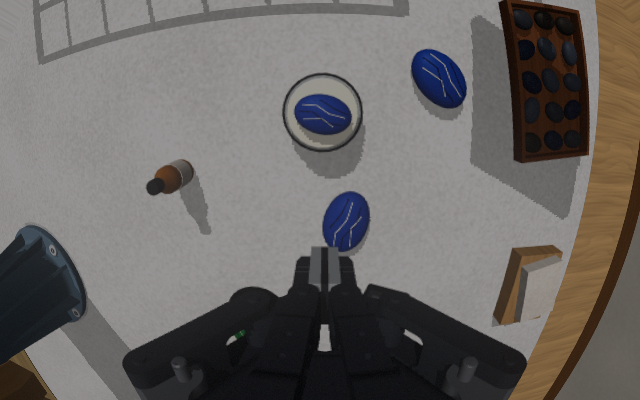

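The stone on the plinth is at (323,114), inside a rim centred at (322.5,112). It is the smallest blue stone even though it sits closest to the camera. The loose ones are at (439,78) and (346,221).

```bash
python3 - <<'E'
from h import *
o=ctrl.get_obs();c=cal("wrist")
im=c["pixels"].astype(int)
m=((im[...,0]>im[...,2]+45)).astype('uint8');n,l,st,ce=cv2.connectedComponentsWithStats(m)
for i in range(1,n):
  if st[i][4]>300: print(st[i],ce[i],atz(wray(c,o,*ce[i]),.054))
print(atz(wray(c,o,322.5,112),.031))
i=[i for i in range(1,n) if abs(ce[i]-[323,114]).max()<5][0]
p=cv2.findContours((l==i).astype('uint8'),0,1)[0][0][:,0]
X=np.array([atz(wray(c,o,*x),.053)[:2] for x in p]).astype('f4')
print(cv2.minAreaRect(X*1000))
E
```

```text
[ 412   48   54   54 1737] [438.21416235  74.02302821] [0.68476463 0.31603504 0.054     ]
[ 295   94   54   35 1193] [320.52891869 109.84492875] [0.56118956 0.27279775 0.054     ]
[ 323  191   43   57 1594] [344.31994981 218.22710163] [0.58730322 0.15539033 0.054     ]
[0.56306738 0.26993998 0.031     ]
((562.1458129882812, 271.5674133300781), (35.225215911865234, 54.17913055419922), 89.83757781982422)
```

Call:
servo_tool([
  [0,0,0,10,-1,-20,-1],
  [0,0,0,20,-2,-40,-1],
  [0,0,0,35,-2,-60,-1],
  [0,0,0,55,-2,-69,-1],
  [0,0,0,75,-2,-69,-1],
  [0,0,0,95,-2,-69,-1],
  [0,0,0,105,-2,-69,-1],
  [0,0,0,105,-2,-69,-1],
])

```text
time_s: 2.4
eef_pos: [0.5623, 0.2678, 0.0876]
eef_rot: [-0.499, -0.499, -0.5, 0.501]
wrist_force: [0.1, 1.0, 1.1]
opening: -0.0
```

```bash
python3 - <<'E'
from h import *
o=ctrl.get_obs();print(o["eef_pos"],o["wrist_force"],o["opening"])
f=lambda i,x,y,w,h,s:cv2.resize(i[y:y+h,x:x+w],None,fx=s,fy=s,interpolation=cv2.INTER_CUBIC)
a=f(cal("scene")["pixels"],400,130,80,80,5);b=f(cal("side")["pixels"],270,70,80,80,5)
cv2.imwrite("pics/n1.png",np.hstack([a,b]));cv2.imwrite("pics/w2.png",cal("wrist")["pixels"])
E
```

```text
[0.56229891 0.26778066 0.08756049] [0.11211148 0.9719134  1.12054325] -0.00011647920458071516
```

View pics/n1.png

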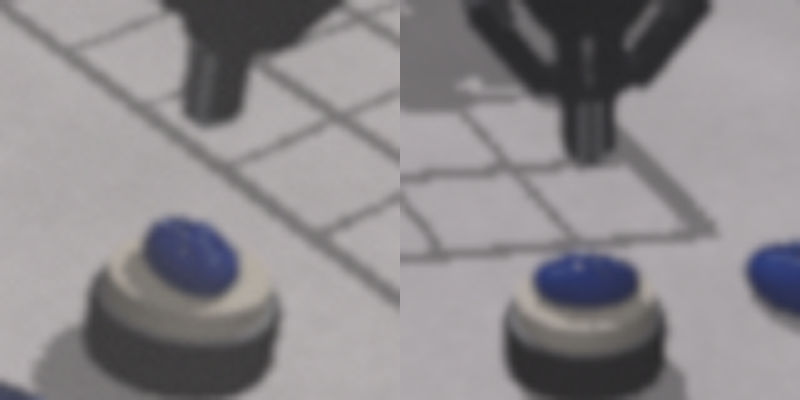

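View pics/w2.png

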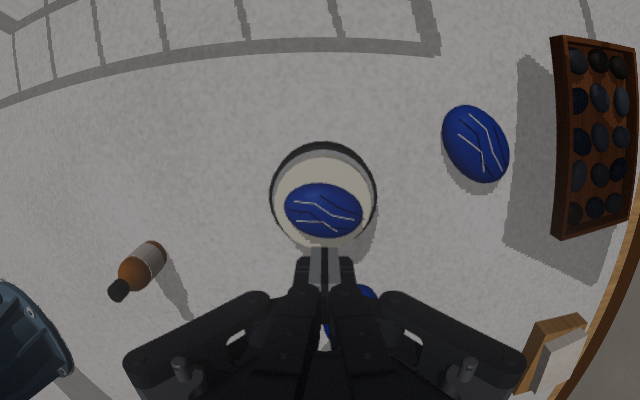

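```bash
python3 - <<'E'
from h import *
o=ctrl.get_obs()
for n in("scene","side"):
  c=cal(n)
  for X in (o["eef_pos"],np.array([.5625,.270,.065]),np.array([.5625,.270,.055]),):
    p=c["intrinsics"]@(c["R"]@X+c["t"]);print(n,p[:2]/p[2])
c=cal("wrist")
for z in(.055,.06): print(atz(wray(c,o,323,210),z))
print(tri(ray(cal("scene"),442,155),ray(cal("side"),387.5-270+0,0)) if 0 else tri(ray(cal("scene"),442,154),ray(cal("side"),307.5,101)))
E
```

```text
scene [439.80102197 167.99276761]
scene [438.5714045  176.92819055]
scene [437.95888596 180.63087131]
side [307.80621391 114.02801434]
side [307.3123972  121.84084107]
side [307.31707347 125.06767746]
[0.56303766 0.27105958 0.055     ]
[0.56305051 0.27284843 0.06      ]
[0.56317525 0.26887978 0.12647398]
```

The visible fingertip triangulates about 39 mm above the reported TCP. I'll find out why before going lower.

```bash
python3 - <<'E'
from h import *
o=ctrl.get_obs();print(o["time_s"],o["eef_pos"],o["q"])
f=lambda i,x,y,w,h,s:cv2.resize(i[y:y+h,x:x+w],None,fx=s,fy=s,interpolation=cv2.INTER_CUBIC)
S,D,w=cal("scene"),cal("side"),cal("wrist")
T=np.linalg.inv(w["tool_from_camera"])
for dx in(0,-.02,-.04,-.06):
  p=T@[dx,0,0,1];p=p[:3];r=np.hypot(p[0],p[1]);th=np.arctan2(r,p[2]);K=w["intrinsics"]
  print(dx,K[0,2]+K[0,0]*th*p[0]/r,K[1,2]+K[0,0]*th*p[1]/r)
# pinhole
cv2.imwrite("pics/n2.png",np.hstack([f(S["pixels"],400,130,80,80,5),f(D["pixels"],270,70,80,80,5)]))
cv2.imwrite("pics/w3.png",f(w["pixels"],260,150,130,130,5)[:600])
E
```

```text
2.8 [0.56309444 0.26851273 0.08925735] [ 2.55145373e-01  3.93543484e-01  1.56287916e+00 -2.94403729e-04
  1.18504751e+00  2.55106895e-01]
0 323.77329578411275 232.3822751783341
-0.02 323.75654831496564 246.43509530295574
-0.04 323.73672634701467 263.62404552348545
-0.06 323.7131242179406 284.97943574157114
```

View pics/n2.png

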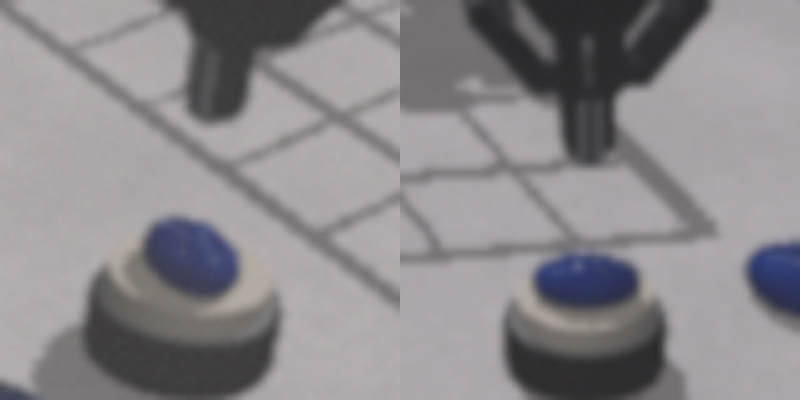

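View pics/w3.png

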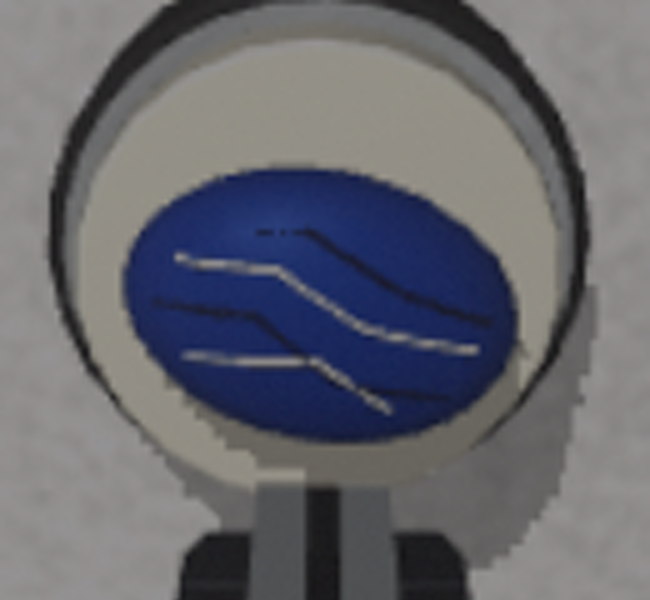

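```bash
python3 - <<'E'
from h import *
o=ctrl.get_obs();w=cal("wrist");D=cal("side");S=cal("scene")
for dz in(0,.038):
  o2=dict(o);o2["eef_pos"]=o["eef_pos"]+[0,0,dz]
  print(dz,"rim",atz(wray(w,o2,270,195),.031),atz(wray(w,o2,378,195),.031),"stone",atz(wray(w,o2,285,206),.05),atz(wray(w,o2,364,216),.05))
# initial pose: tips open at 13mm back, +-42mm+finger in x
for x in(.532,.617):
 for c in(S,D):
  p=c["intrinsics"]@(c["R"]@np.array([x,0,.206])+c["t"]);print(x,p[:2]/p[2])
E
```

```text
0 rim [0.51927151 0.27559644 0.031     ] [0.60665555 0.27559855 0.031     ] stone [0.53374503 0.27273652 0.05      ] [0.59329731 0.26471857 0.05      ]
0.038 rim [0.51226268 0.26403685 0.031     ] [0.61363849 0.26403931 0.031     ] stone [0.5286454  0.25967317 0.05      ] [0.59856291 0.25025968 0.05      ]
0.532 [326.78301141 135.28555629]
0.532 [314.34611017 129.45747681]
0.617 [344.76248144 153.27290565]
0.617 [354.37498533 126.01239127]
```

```bash
python3 - <<'E'
import cv2,numpy as np
a=cv2.imread("pics/scene0.png");b=cv2.imread("pics/side0.png")
f=lambda i,x,y,w,h,s:cv2.resize(i[y:y+h,x:x+w],None,fx=s,fy=s,interpolation=cv2.INTER_CUBIC)
cv2.imwrite("pics/i1.png",np.hstack([f(a,300,70,80,100,5),f(b,290,50,100,100,5)[:, :400]]))
E
```

```text
(no output)
```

View pics/i1.png

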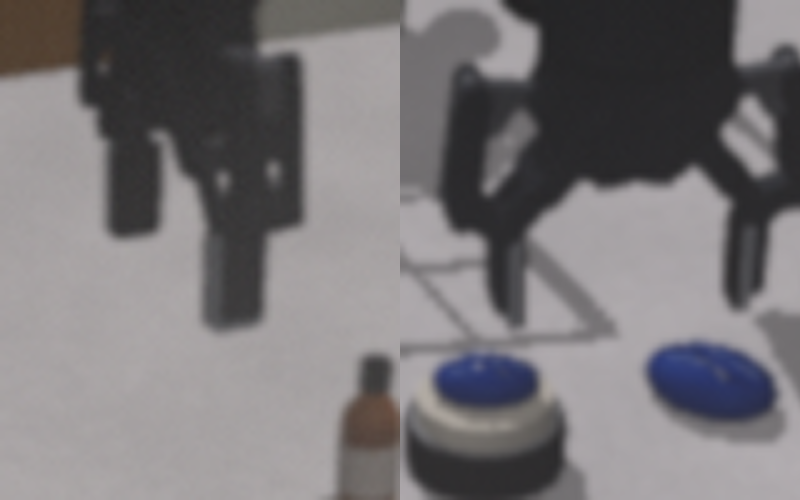

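The wrist camera gives the right stone length (60 mm) with the reported pose, so the pose is consistent. The drawn fingers still end about 38 mm short of the TCP. Contact should therefore come at TCP z ≈ 0.065 (nominal) or ≈ 0.027 (as seen). I'll go down guarded so that either case is safe. This first stage would press 7 mm at most.

Call:
servo_tool([
  [0,0,0,10,0,-1.5,-1],
  [0,0,0,18,0,-1.5,-1],
  [0,0,0,22,0,-1.5,-1],
  [0,0,0,25,0,-1.5,-1],
  [0,0,0,27,0,-1.5,-1],
  [0,0,0,29,0,-1.5,-1],
  [0,0,0,31,0,-1.5,-1],
  [0,0,0,31,0,-1.5,-1],
])

```text
time_s: 4.1
eef_pos: [0.5626, 0.2699, 0.0575]
eef_rot: [-0.5, -0.5, -0.5, 0.5]
wrist_force: [0.4, 0.1, -0.2]
opening: -0.0
```

```bash
python3 - <<'E'
from h import *
o=ctrl.get_obs();print(o["time_s"],o["eef_pos"],o["wrist_force"])
f=lambda i,x,y,w,h,s:cv2.resize(i[y:y+h,x:x+w],None,fx=s,fy=s,interpolation=cv2.INTER_CUBIC)
S,D=cal("scene"),cal("side")
cv2.imwrite("pics/n3.png",np.hstack([f(S["pixels"],400,130,80,80,5),f(D["pixels"],270,70,80,80,5)]))
E
```

```text
4.1 [0.56261206 0.26988342 0.05751836] [ 0.3694172   0.09346686 -0.15696083]
```

View pics/n3.png

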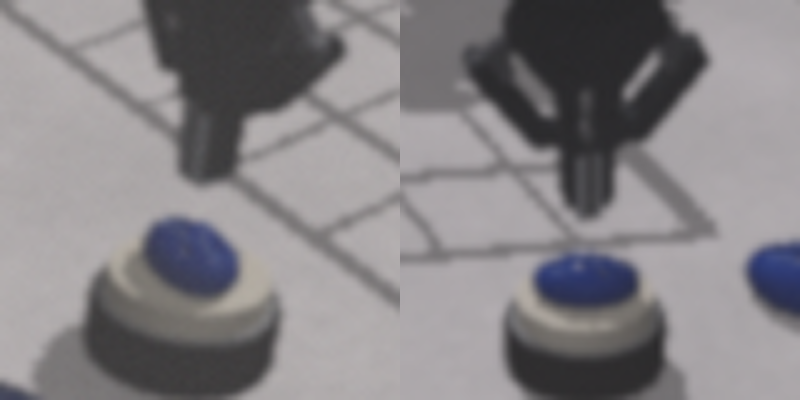

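There's no contact (force ≈ 0) and a visible gap: the tip is at scene (441,167), above the stone's top at (438,177). So the real tips are about 38 mm behind the reported TCP, and I'll expect contact near TCP z ≈ 0.027.

Call:
servo_tool([
  [0,0,0,6,0,0,-1],
  [0,0,0,11,0,0,-1],
  [0,0,0,16,0,0,-1],
  [0,0,0,19,0,0,-1],
  [0,0,0,22,0,0,-1],
  [0,0,0,24,0,0,-1],
  [0,0,0,24,0,0,-1],
  [0,0,0,24,0,0,-1],
])

```text
time_s: 5.2
eef_pos: [0.5629, 0.27, 0.0339]
eef_rot: [-0.5, -0.5, -0.5, 0.5]
wrist_force: [0.8, 0.3, -0.1]
opening: -0.001
```

```bash
python3 - <<'E'
from h import *
o=ctrl.get_obs();print(o["time_s"],o["eef_pos"],o["wrist_force"])
f=lambda i,x,y,w,h,s:cv2.resize(i[y:y+h,x:x+w],None,fx=s,fy=s,interpolation=cv2.INTER_CUBIC)
S,D=cal("scene"),cal("side")
cv2.imwrite("pics/n4.png",np.hstack([f(S["pixels"],400,130,80,80,5),f(D["pixels"],270,70,80,80,5)]))
E
```

```text
5.2 [0.56286283 0.26995889 0.03388829] [ 0.8057976   0.31184911 -0.14521333]
```

View pics/n4.png

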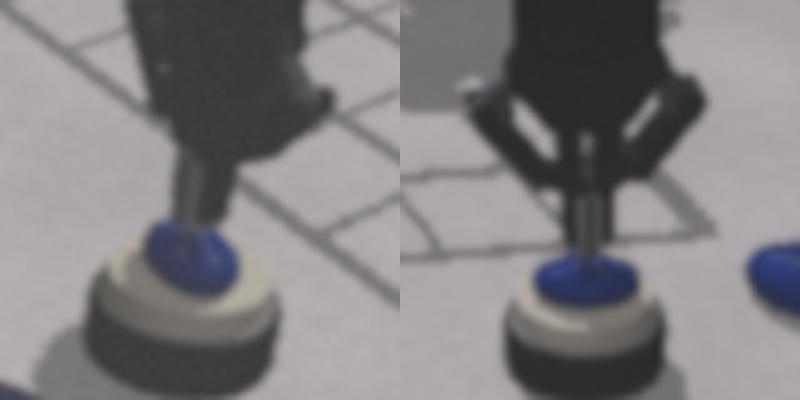

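The tip is just above the middle of the stone (scene 440,174 / side 307,121), with no force yet. Next I go down 6 mm slowly.

Call:
servo_tool([
  [0,0,0,1,0,0,-1],
  [0,0,0,2,0,0,-1],
  [0,0,0,3,0,0,-1],
  [0,0,0,4,0,0,-1],
  [0,0,0,5,0,0,-1],
  [0,0,0,6,0,0,-1],
  [0,0,0,6,0,0,-1],
  [0,0,0,6,0,0,-1],
])

```text
time_s: 6.3
eef_pos: [0.5629, 0.27, 0.0279]
eef_rot: [-0.5, -0.5, -0.5, 0.5]
wrist_force: [-0.1, 0.0, -0.2]
opening: -0.002
```

Call:
servo_tool([
  [0,0,0,1,0,0,-1],
  [0,0,0,2,0,0,-1],
  [0,0,0,3,0,0,-1],
  [0,0,0,4,0,0,-1],
  [0,0,0,4,0,0,-1],
  [0,0,0,4,0,0,-1],
  [0,0,0,4,0,0,-1],
  [0,0,0,4,0,0,-1],
])

```text
time_s: 7.3
eef_pos: [0.563, 0.27, 0.024]
eef_rot: [0.5, 0.5, 0.5, -0.5]
wrist_force: [-0.4, -0.4, 1.6]
opening: 0.005
```

```bash
python3 - <<'E'
from h import *
o=ctrl.get_obs();print(o["time_s"],o["eef_pos"],o["wrist_force"])
f=lambda i,x,y,w,h,s:cv2.resize(i[y:y+h,x:x+w],None,fx=s,fy=s,interpolation=cv2.INTER_CUBIC)
S,D=cal("scene"),cal("side")
cv2.imwrite("pics/n5.png",np.hstack([f(S["pixels"],400,130,80,80,5),f(D["pixels"],270,70,80,80,5)]))
E
```

```text
7.3 [0.5630216  0.27001235 0.0240434 ] [-0.4380659  -0.35468939  1.61289278]
```

View pics/n5.png

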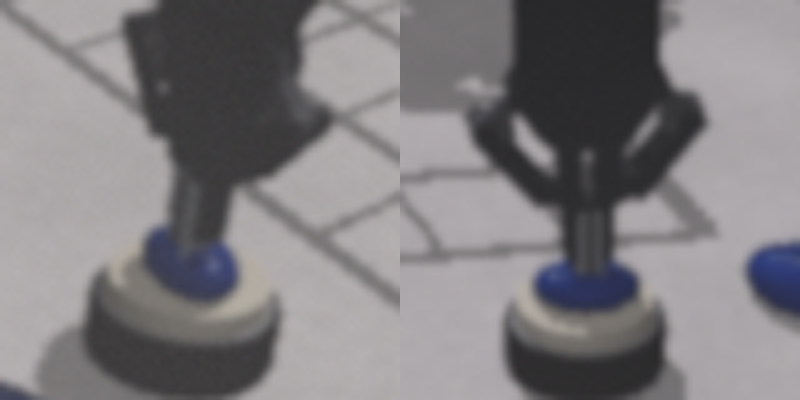

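Contact is made at about 1.6 N, with the pad just starting to move. I'll press about 6 mm more (expected ≈ 4 N).

Call:
servo_tool([
  [0,0,0,1,0,0,-1],
  [0,0,0,2,0,0,-1],
  [0,0,0,3,0,0,-1],
  [0,0,0,4,0,0,-1],
  [0,0,0,5,0,0,-1],
  [0,0,0,6,0,0,-1],
  [0,0,0,6,0,0,-1],
  [0,0,0,6,0,0,-1],
])

```text
time_s: 8.4
eef_pos: [0.5631, 0.27, 0.0181]
eef_rot: [0.5, 0.5, 0.5, -0.5]
wrist_force: [0.6, -0.3, 3.9]
opening: 0.004
```

```bash
python3 - <<'E'
from h import *
o=ctrl.get_obs();print(o["time_s"],o["eef_pos"],o["wrist_force"])
f=lambda i,x,y,w,h,s:cv2.resize(i[y:y+h,x:x+w],None,fx=s,fy=s,interpolation=cv2.INTER_CUBIC)
S,D=cal("scene"),cal("side")
cv2.imwrite("pics/n6.png",np.hstack([f(S["pixels"],400,130,80,80,5),f(D["pixels"],270,70,80,80,5)]))
E
```

```text
8.4 [0.56308155 0.27000387 0.01811793] [ 0.63246028 -0.28383785  3.93810638]
```

View pics/n6.png

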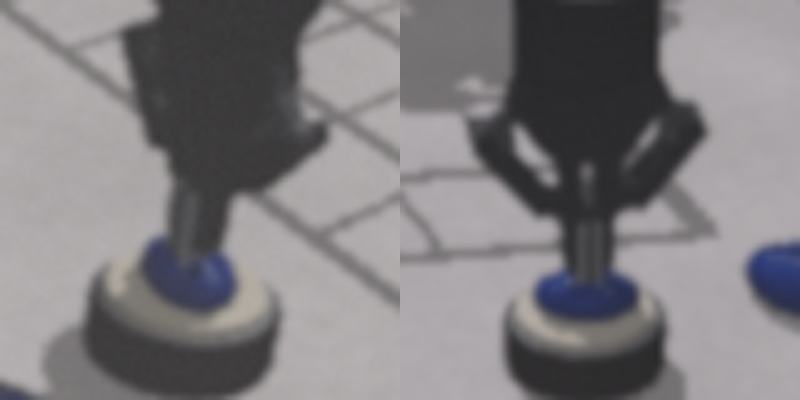

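At 3.9 N the pad is clearly down 6–8 mm. I'll push 1 mm more for margin, hold, then raise slowly and evenly.

Call:
servo_tool([
  [0,0,0,0.5,0,0,-1],
  [0,0,0,1,0,0,-1],
  [0,0,0,1,0,0,-1],
  [0,0,0,1,0,0,-1],
  [0,0,0,0,0,0,-1],
  [0,0,0,-1,0,0,-1],
  [0,0,0,-2,0,0,-1],
  [0,0,0,-3,0,0,-1],
])

```text
time_s: 9.5
eef_pos: [0.563, 0.27, 0.0211]
eef_rot: [0.5, 0.5, 0.5, -0.5]
wrist_force: [-0.4, 0.0, 3.3]
opening: 0.001
```

Call:
servo_tool([
  [0,0,0,-1,0,0,-1],
  [0,0,0,-2,0,0,-1],
  [0,0,0,-3.5,0,0,-1],
  [0,0,0,-5,0,0,-1],
  [0,0,0,-7,0,0,-1],
  [0,0,0,-10,0,0,-1],
  [0,0,0,-15,0,0,-1],
  [0,0,0,-22,0,0,-1],
])

```text
time_s: 10.5
eef_pos: [0.5628, 0.27, 0.0433]
eef_rot: [-0.5, -0.5, -0.5, 0.5]
wrist_force: [0.7, -0.7, 0.3]
opening: -0.004
```

```bash
python3 - <<'E'
from h import *
o=ctrl.get_obs();print(o["time_s"],o["eef_pos"],o["wrist_force"])
f=lambda i,x,y,w,h,s:cv2.resize(i[y:y+h,x:x+w],None,fx=s,fy=s,interpolation=cv2.INTER_CUBIC)
S,D=cal("scene"),cal("side")
cv2.imwrite("pics/n7.png",np.hstack([f(S["pixels"],400,130,80,80,5),f(D["pixels"],270,70,80,80,5)]))
E
```

```text
10.5 [0.56280314 0.26996817 0.04328504] [ 0.74016875 -0.71625815  0.28486227]
```

View pics/n7.png

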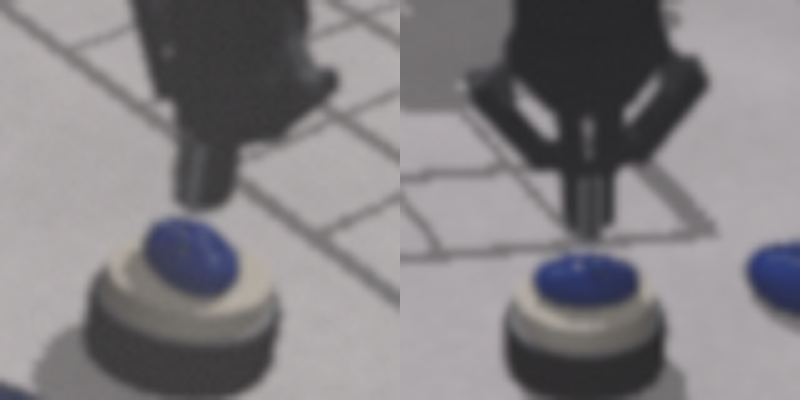

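The pad and stone are back up and centred, and the stone looks unmoved. Next I move high across to the shutter, measured at (0.6497, 0.0008).

Call:
servo_tool([
  [0,0,0,-40,0,0,-1],
  [0,0,0,-80,8,25,-1],
  [0,0,0,-80,25,75,-1],
  [0,0,0,-80,42,125,-1],
  [0,0,0,-80,58,175,-1],
  [0,0,0,-80,75,225,-1],
  [0,0,0,-80,87,269,-1],
  [0,0,0,-80,87,269,-1],
])

```text
time_s: 11.6
eef_pos: [0.6515, -0.0024, 0.1245]
eef_rot: [0.5, 0.502, 0.498, -0.501]
wrist_force: [-0.1, 0.6, 0.7]
opening: 0.001
```

```bash
python3 - <<'E'
from h import *
f=lambda i,x,y,w,h,s:cv2.resize(i[y:y+h,x:x+w],None,fx=s,fy=s,interpolation=cv2.INTER_CUBIC)
cal("side")
o=ctrl.get_obs();print(o["time_s"],o["eef_pos"],o["eef_rot"],o["wrist_force"])
w=cal("wrist");cv2.imwrite("pics/w8.png",w["pixels"])
E
```

```text
11.65 [ 6.50905660e-01 -3.26875408e-04  1.24302283e-01] [ 0.4996391   0.50122241  0.49901236 -0.50012352] [ 0.11253811  0.58431347 -0.15130298]
```

View pics/w8.png

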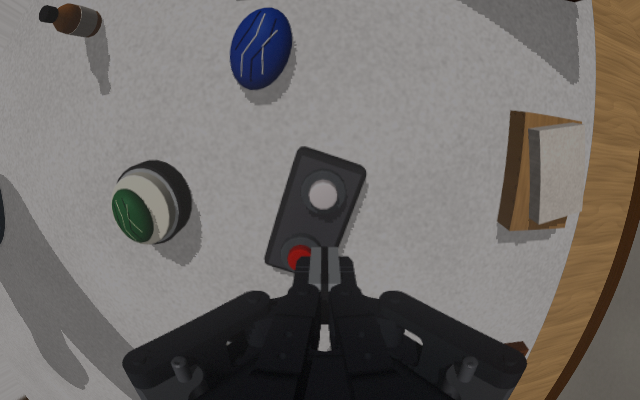

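```bash
python3 - <<'E'
from h import *
o=ctrl.get_obs();w=cal("wrist");print(o["eef_pos"],o["wrist_force"])
im=w["pixels"];g=im[165:225,290:355].astype(int)
m=(g.min(2)>135).astype('uint8');n,l,st,ce=cv2.connectedComponentsWithStats(m)
for i in range(1,n):
  if st[i][4]>150:
    c=ce[i]+[290,165];print(st[i],c,atz(wray(w,o,*c),.046))
print(atz(wray(w,o,323,194.5),.046))
E
```

```text
[0.65053194 0.00100021 0.12422563] [0.34700514 0.41269322 1.48012193]
[ 20  20  26  23 411] [321.87591241 194.99756691] [0.6489491  0.00197547 0.046     ]
[0.64992778 0.0024257  0.046     ]
```

The shutter comes out at about (0.6495, 0.0015), which agrees with the earlier fix. The tool is within 1 mm of it. I'll descend to about 7 mm above the expected contact.

Call:
servo_tool([
  [0,0,0,20,-1,0,-1],
  [0,0,0,45,-1,0,-1],
  [0,0,0,70,-1,0,-1],
  [0,0,0,88,-1,0,-1],
  [0,0,0,100,-1,0,-1],
  [0,0,0,107,-1,0,-1],
  [0,0,0,109,-1,0,-1],
  [0,0,0,109,-1,0,-1],
])

```text
time_s: 12.75
eef_pos: [0.65, 0.0019, 0.0158]
eef_rot: [0.5, 0.501, 0.5, -0.499]
wrist_force: [1.5, 0.1, 0.3]
opening: -0.001
```

```bash
python3 - <<'E'
from h import *
f=lambda i,x,y,w,h,s:cv2.resize(i[y:y+h,x:x+w],None,fx=s,fy=s,interpolation=cv2.INTER_CUBIC)
o=ctrl.get_obs();print(o["time_s"],o["eef_pos"],o["wrist_force"])
S,D=cal("scene"),cal("side")
cv2.imwrite("pics/m1.png",np.hstack([f(S["pixels"],300,195,80,80,5),f(D["pixels"],325,150,80,80,5)]))
E
```

```text
12.75 [0.65003325 0.00185872 0.01583953] [1.51734921 0.10087939 0.28961585]
```

View pics/m1.png

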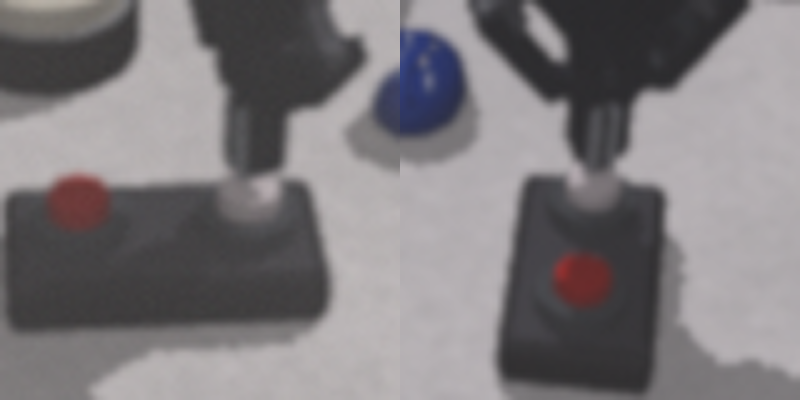

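The fingers are centred just above the white button (scene 350,230 / side 364,185), and the red button is well clear. Pressing slowly.

Call:
servo_tool([
  [0,0,0,3,0,0,-1],
  [0,0,0,6,0,0,-1],
  [0,0,0,8,0,0,-1],
  [0,0,0,9.5,0,0,-1],
  [0,0,0,11,0,0,-1],
  [0,0,0,12,0,0,-1],
  [0,0,0,13,0,0,-1],
  [0,0,0,13,0,0,-1],
])

```text
time_s: 13.85
eef_pos: [0.6502, 0.0018, 0.0032]
eef_rot: [0.501, 0.501, 0.5, -0.499]
wrist_force: [-3.0, 0.7, 4.6]
opening: -0.001
```

```bash
python3 - <<'E'
from h import *
f=lambda i,x,y,w,h,s:cv2.resize(i[y:y+h,x:x+w],None,fx=s,fy=s,interpolation=cv2.INTER_CUBIC)
o=ctrl.get_obs();print(o["time_s"],o["eef_pos"],o["wrist_force"])
S,D=cal("scene"),cal("side")
cv2.imwrite("pics/m2.png",np.hstack([f(S["pixels"],300,195,80,80,5),f(D["pixels"],325,150,80,80,5)]))
E
```

```text
13.85 [0.65018007 0.00178278 0.00315229] [-3.00700183  0.69903168  4.61248687]
```

View pics/m2.png

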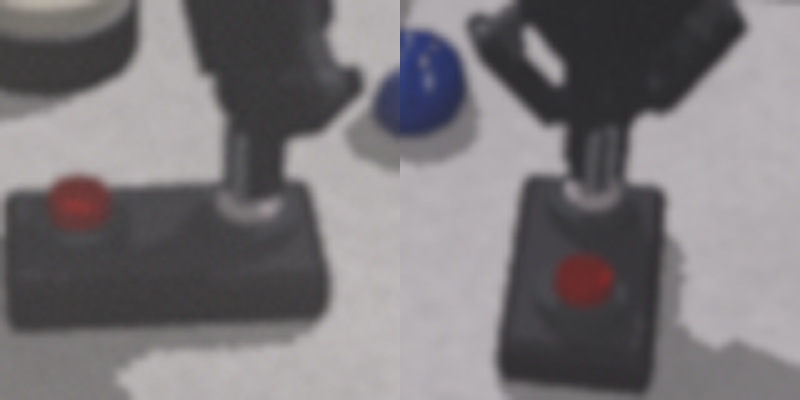

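The button is well down at 4.6 N. I'll go 2 mm further to reach the stop.

Call:
servo_tool([
  [0,0,0,0.5,0,0,-1],
  [0,0,0,1,0,0,-1],
  [0,0,0,1.5,0,0,-1],
  [0,0,0,2,0,0,-1],
  [0,0,0,2,0,0,-1],
  [0,0,0,2,0,0,-1],
  [0,0,0,2,0,0,-1],
  [0,0,0,2,0,0,-1],
])

```text
time_s: 14.95
eef_pos: [0.6503, 0.0018, 0.0027]
eef_rot: [0.501, 0.501, 0.5, -0.499]
wrist_force: [-7.1, 0.0, 15.0]
opening: -0.003
```

It has bottomed out: the force rose to 15 N while the TCP moved only 0.5 mm. Withdrawing straight up.

Call:
servo_tool([
  [0,0,0,-3,0,0,-1],
  [0,0,0,-7,0,0,-1],
  [0,0,0,-14,0,0,-1],
  [0,0,0,-30,0,0,-1],
  [0,0,0,-60,0,0,-1],
  [0,0,0,-100,0,0,-1],
  [0,0,0,-140,0,0,-1],
  [0,0,0,-180,0,0,-1],
])

```text
time_s: 15.95
eef_pos: [0.65, 0.0018, 0.1852]
eef_rot: [0.501, 0.501, 0.499, -0.499]
wrist_force: [0.0, 0.1, -1.0]
opening: -0.002
```

Call:
servo_tool([
  [0,0,0,0,0,0,-1],
  [0,0,0,0,0,0,-1],
  [0,0,0,0,0,0,-1],
  [0,0,0,0,0,0,-1],
  [0,0,0,0,0,0,-1],
  [0,0,0,0,0,0,-1],
  [0,0,0,0,0,0,-1],
  [0,0,0,0,0,0,-1],
])

```text
time_s: 16.95
eef_pos: [0.65, 0.0018, 0.1851]
eef_rot: [0.501, 0.501, 0.499, -0.499]
wrist_force: [-0.0, -0.1, -0.5]
opening: -0.001
```

```bash
python3 - <<'E'
from h import *
o=ctrl.get_obs();print(o["time_s"],o["eef_pos"],o["wrist_force"])
cv2.imwrite("pics/e1.png",cal("scene")["pixels"]);cv2.imwrite("pics/e2.png",cal("side")["pixels"])
E
```

```text
16.95 [0.649995   0.00175643 0.18514836] [-0.03179688 -0.05286142 -0.50471291]
```

View pics/e1.png

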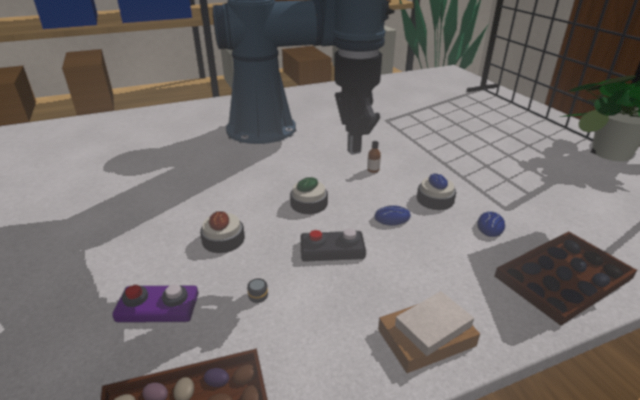

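View pics/e2.png

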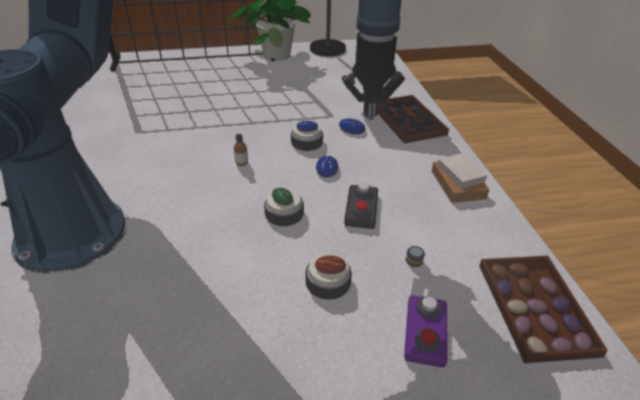

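Everything sits at the same pixels as at the start: blue stone (437,183), bottle (374,158), magnifier (257,290). Both buttons are up and the arm is clear, so I'm handing in.

```bash
python3 -c "
from bench import ctrl
print(ctrl.hand_in())"
```

```text
the job is handed in; nothing more can be done
None
```

I pressed the blue stone's pad down, let it rise, then pressed the white shutter button to its stop. I withdrew clear and handed the job in at about 17 s of the 40 s allowed. The hand-in reports no verdict.

- **Blue stone:** I pressed the smallest blue stone, the one on the plinth, with shut fingertips. The pad went down about 8–9 mm by the tool travel. The last force I read while pressing was 3.9 N, 1 mm short of the lowest point. After release the force returned to zero, and the stone looked unmoved on its risen pad.
- **Shutter:** It reached the bottom: the force rose to 15 N while the tool moved only another 0.5 mm. Sideways force also rose to about 7 N there.
- **Last checks:** The final pictures show all three stones, both buttons, the bottle and the magnifier where they started. The wrist force is near zero.
- **Disagreements:**
  - The real fingertips end about 38 mm short of the reported TCP. All three cameras and the contact heights agreed on this, so I came down in small force-checked steps.
  - The side camera placed points about 3–4 mm off from the other cameras. I used the wrist and scene values.

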